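# Hold the contamination monitor in the corner of the check-source jig

## Robot

A 6-joint arm with a two-finger parallel gripper is mounted at the origin on a cart in front of the work surface, level with it; the furniture and walls round the work are solid. World frame = base frame: x ahead of the robot, y to its left, z up, the work surface at z = 0. Lengths are in m, angles in rad, forces in N, time in s.
With the tool pointing down it reaches from about 0.375 to 0.9 m from the base axis. Payload 3.1 kg.
Tool frame: the origin (TCP) lies midway between the tips of the shut fingers; the grasp point (between the pads) lies 19 mm behind it; x points along the fingers, y is the direction in which the jaws open and shut, and the axes are right-handed (so a half turn about x gives the same grasp; the last joint's range is limited). The gripper opens to 87 mm and grips with 3 to 60 N. Pads are 19 mm wide; open, the fingers measure 117 mm over their backs; the gripper's body (75 mm by 190 mm) begins 51 mm behind the grasp point.
Start: joints at [-1.369, 0.527, 1.433, -0, 1.181, -0.178], TCP at [0.232, -0.58, 0.223] pointing down, gripper open.
Joint ranges: [-3.08, 3.08], [-0.75, 2.2], [0.22, 2.44], [-1.43, 4.57], [0, 2.65], [-2.85, 2.85]. Speed limits (rad/s): [2.79, 2.79, 3.14, 3.14, 3.14, 3.14].

## Interface

Orientations are given as a unit quaternion [x, y, z, w].
In Python, from rig import get_obs, imaging, robot gives the robot as it stands.
- The arm moves only by the shell command python3 -m inch 'ROWS' [FORCE]. ROWS is JSON, a list of rows, each a list of 3 entries, a list of its own where there are three numbers: the finger opening in mm, from 0 to 87, then the shift along the tool's x, y, z in mm, then the turn, a rotation vector about the tool's x, y, z in degrees. In form: [[grip, [dx, dy, dz], [wx, wy, wz]], ...]. A call has 1 to 12 rows; each row shifts and turns the pose as measured when the row begins, along the tool's axes as they then stand; what a row does not reach is not made up. A row lasts 1/8 s, in which the tool goes at most 62.5 mm and 10.7 degrees, less where a joint would pass 70% of its speed; a pose out of reach is approached as far as the arm can. A call with a gripper value outside its range is refused whole. The fingers move at their own pace and stop on an object; FORCE is the grip in N (left out, the last holds). Time passes only in rows, so rows that do not move let the fingers close. It gives the time, the measured TCP pose, the force and the opening at its end, in the units of the state.
- get_obs(): the state, without advancing time (a new reading comes with each control period).
- imaging.camera(name): name is "scene" or "top" or "wrist"; returns the picture (480x640x3 uint8, red, green, blue); there is no depth.
- imaging.camera_params(name): a dict with "camera_matrix" (3x3 intrinsics, pixels), "xyz" and "rotation" of the camera in the world. Camera axes: x right, y down, z forward; pixel columns grow to the right and rows downward; lengths in m; the calibration is good to about 2 mm. The wrist camera is an equidistant fisheye: a pixel r from the principal point sees the ray r / f radians off the axis. A picture is of the moment at which its call begins: read the wrist's pose just before it. camera_params takes no time and is no camera call; for the wrist camera it gives the pose at the moment of the call.
- robot.hand_in(): hands the job in, once; it reports no verdict.
Trained networks look in the newest picture that a camera, given by its name, has taken for a name from the list of things; names that differ only in an ending like _2 or _b are one class to them, and where a whole thing is asked for, a point or a joint stands for the part that bears it (a point fixed in the world has none). Each returns a list of dicts, best first, with "confidence" (0 to 1); they miss things now and then, are a little off and sometimes report something else, mostly with a low value. They report only what shows in the picture. A call takes as long as a camera call.
- imaging.cut_out(camera, target): "pixels" (480x640 bool, what is visible of it) and "box" ([centre column, centre row, width, height] in pixels, round what is visible of it).
- imaging.tip_of(camera, target): "pixel" ([column, row] in pixels: a listed point, or the origin of a listed thing).
The state is a dict: "time": time; "q": joint angles; "joint_velocities": joint speeds; "joint_torque": joint torques, N m; "position": TCP position; "tool_rot": TCP orientation; "ft_force": force on the tool from outside, world axes, zero at the start; "moment": the same for the moment, N m; "grip_width": finger opening in m.
Only numpy, scipy, OpenCV 4.12 (cv2) and the standard library are available. Lean on these libraries where they do the work, as an engineer would, in place of code of your own. Each camera call takes 0.05 s, during which the arm holds its last target. There are 200 camera calls.

## Task

Do the daily source check of the yellow contamination monitor: pick it up, set it flat on the plate of the check-source jig with its display end (the end with the white needle gauge) towards the short end stop, and press it squarely into the corner so that it bears firmly on both blue stops at once. Keep it pressed on both stops for a two-second count and finish still gripping it and pressing; do not let go. Leave the blue lead pot, the small vial and the timer where they stand.

Things in the scene. Friction and masses are not known exactly. Their poses are not given: they have to be found in the camera images.
- meter: Contamination monitor: loose yellow box with a black top, 120 (its x) x 66 (y) x 40 mm high, plain upright sides, about 0.4 kg. Origin: centre of its underside. +x points to the display end (white needle gauge on top there); a fixed knob, top 56 mm up, at the centre. Starts flat on the worktop. Grip mid-length across the 66 mm, fingertips 17 mm or more above its underside, to clear the stops.
- meter_nose (a point): The middle of the lower edge of the monitor's display end, 60 mm from its origin along its +x.
- check_jig: Check-source jig, fixed: slick white plastic plate 8 mm thick, x -84 to +92, y -54 to +62 mm, source disc let in flush. Origin on its underside. Two slick blue stops rise 15 mm from it (tops 23 mm above worktop): end stop at the +x edge, inner face x = 65 mm; side stop at the +y edge, inner face y = 35 mm. Seated in the corner, the monitor has its origin at x 5, y 2, z 8 mm, axes along the jig's.
- end_stop: The short blue stop, 14 x 52 x 15 mm, rigid, part of the jig; origin at the centre of its underside (jig x = 72, y = -2, z = 8 mm). Its face towards jig -x takes the monitor's display end.
- side_stop: The long blue stop, 92 x 14 x 15 mm, rigid, part of the jig; origin at the centre of its underside (jig x = -2, y = 42, z = 8 mm). Its face towards jig -y takes the monitor's long side.
- blue_pot: Bystander: blue lead vial pot, 42 mm across, 78 mm high; origin at the centre of its underside. Not to be disturbed.
- red_vial: Bystander: small glass vial with a red band and a blue cap, 22 mm across, 46 mm high; origin at the centre of its underside. Not to be disturbed.
- decay_timer: Bystander: white digital timer, 35 x 62 x 58 mm; origin at the centre of its underside. Not to be disturbed.

How it is judged:
By the outcome, as a careful person would: the job done as asked, in the order asked, and still so for the second after the job is handed in, while the arm keeps its last pose, push and grip.
It also fails if it takes over 58 s, if anything falls off the work surface, if the arm or the gripper's body presses on something with over 40 N, if the wrist force passes 120 N, or if a joint passes its speed limit or range.

## Working session

There is one attempt and no reset: what is moved stays moved. The work goes in short steps, Python scripts to look and compute and a shell command to move; the robot and the scene stay as the last step left them, time stands still between calls to the robot, and variables do not carry over. Pictures are saved under pics/ and viewed, about 8 in all and at most 12, crops included, and the job is handed in when it is done.

```bash
mkdir -p pics
cat > h.py <<'E'
import numpy as np, cv2
from rig import get_obs, imaging, robot
from scipy.spatial.transform import Rotation as R
def snap(cam,name=None):
    im=imaging.camera(cam)
    if name: cv2.imwrite('pics/'+name+'.png',im[:,:,::-1])
    return im
def P(cam):
    p=imaging.camera_params(cam); r=np.array(p['rotation'],float)
    r=R.from_quat(r).as_matrix() if r.size==4 else r.reshape(3,3)
    return np.array(p['camera_matrix']),np.array(p['xyz']),r
def ray(cam,px,z,par=None):
    K,c,r=par or P(cam)
    a=(px[0]-K[0,2])/K[0,0]; b=(px[1]-K[1,2])/K[1,1]
    if cam=='wrist':
        t=np.hypot(a,b); s=np.sin(t)/t if t>1e-9 else 1; d=np.array([a*s,b*s,np.cos(t)])
    else: d=np.array([a,b,1.])
    d=r@d; return c+d*(z-c[2])/d[2]
E
python3 - <<'E'
from h import *
o=get_obs(); print({k:np.round(v,3) for k,v in o.items()})
for c in ['top','scene']:
    snap(c,c+'0'); K,x,r=P(c); print(c,x,r[:,2].round(2),K[0,0])
    for t in ['meter','meter_nose','check_jig','end_stop','side_stop','blue_pot','red_vial','decay_timer']:
        zz=dict(end_stop=.008,side_stop=.008).get(t,0)
        for d in imaging.tip_of(c,t)[:2]: print(t,round(d['confidence'],2),np.round(d['pixel'],1),ray(c,d['pixel'],zz).round(4))
E
```

```text
{'time': np.float64(0.0), 'q': array([-1.369,  0.528,  1.434, -0.   ,  1.181, -0.179]), 'joint_velocities': array([ 0.001,  0.001,  0.001, -0.   ,  0.001,  0.   ]), 'joint_torque': array([-1.0000e-03, -4.4005e+01, -1.7659e+01,  6.3000e-02,  5.8000e-02,
       -0.0000e+00]), 'position': array([ 0.232, -0.58 ,  0.222]), 'tool_rot': array([-0.694, -0.134,  0.694, -0.133]), 'ft_force': array([-0.408,  0.823,  0.436]), 'moment': array([-0.001, -0.081, -0.044]), 'grip_width': np.float64(0.087)}
top [0.40558875 0.0328546  1.01295341] [ 0.19 -0.02 -0.98] 611.6246336731173
meter 0.69 [183.3 277.3] [0.5496 0.221  0.    ]
meter_nose 0.84 [203.9 244.5] [0.6058 0.1895 0.    ]
end_stop 0.77 [454.9 237.3] [ 0.6244 -0.2336  0.008 ]
side_stop 0.72 [423. 276.] [ 0.5574 -0.178   0.008 ]
blue_pot 0.85 [318.7 174.5] [ 0.7328 -0.0024  0.    ]
red_vial 0.71 [386.5 171.6] [ 0.7406 -0.1201  0.    ]
red_vial 0.41 [183. 278.] [0.5484 0.2214 0.    ]
decay_timer 0.82 [221.8 179.7] [0.72   0.1642 0.    ]
scene [-0.23218544 -0.45040996  0.62746313] [ 0.74  0.42 -0.52] 577.2693357758396
meter 0.74 [226.4 241.7] [0.5604 0.2213 0.    ]
meter_nose 0.78 [247.7 232.1] [0.6145 0.2059 0.    ]
check_jig 0.86 [427.3 309.9] [ 0.5534 -0.2215  0.    ]
end_stop 0.81 [444.2 286.2] [ 0.6245 -0.2264  0.008 ]
end_stop 0.39 [358.3 233.6] [ 0.7146 -0.0072  0.008 ]
side_stop 0.74 [404.9 295.1] [ 0.5636 -0.1747  0.008 ]
blue_pot 0.89 [359.2 231.8] [7.346e-01 2.000e-04 0.000e+00]
red_vial 0.5 [415.4 247.3] [ 0.736  -0.1271  0.    ]
decay_timer 0.89 [291.6 211. ] [0.7413 0.1748 0.    ]
```

View pics/top0.png

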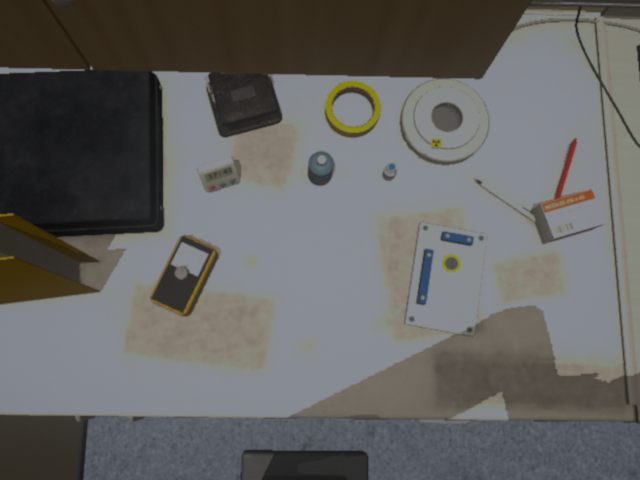

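View pics/scene0.png

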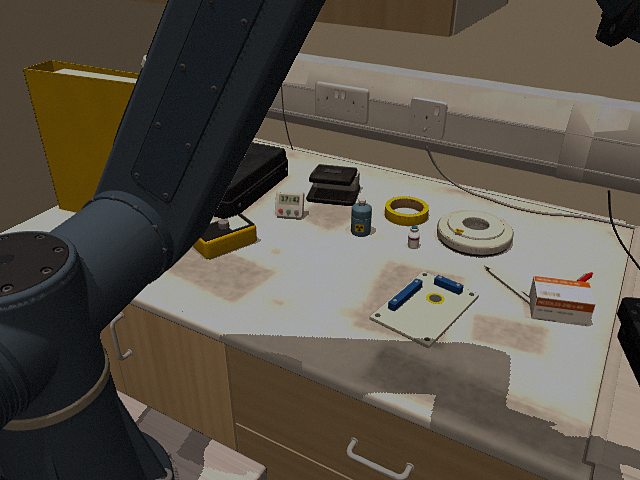

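The top view shows the meter at about (184,275) with its gauge end up and to the right. The jig plate is at (447,279), with the end stop at (457,238) and the side stop at (425,277). The scene view agrees, and nothing tall stands between the arm and either of them.

```bash
cat >> h.py <<'E'
def quad(cam,target,z,par=None):
    d=imaging.cut_out(cam,target)[0]; m=d['pixels']
    ys,xs=np.nonzero(m)
    pts=np.array([ray(cam,(x,y),z,par)[:2] for x,y in zip(xs,ys)],np.float32)
    (c,s,a)=cv2.minAreaRect((pts*1000)); 
    if s[0]<s[1]: a+=90
    return d['confidence'],np.round(c,1),np.round(s,1),(a+90)%180-90
def to(x,y,z,yaw):
    """remaining move in tool axes; yaw = heading of tool y (mod 180), tool x down"""
    o=get_obs(); T=R.from_quat(o['tool_rot']).as_matrix()
    yv=T[:,1]; a=np.degrees(np.arctan2(yv[1],yv[0])); d=(yaw-a+90)%180-90
    s=np.radians(a+d); Y=np.array([np.cos(s),np.sin(s),0]); X=np.array([0,0,-1.]); D=np.c_[X,Y,np.cross(X,Y)]
    print('t',o['time'],'pos',np.round(o['position'],4),'tool y heading',a.round(2),'shift tool mm',(T.T@(np.array([x,y,z])-o['position'])*1000).round(1),'rotvec deg',np.degrees(R.from_matrix(T.T@D).as_rotvec()).round(2),'F',np.round(o['ft_force'],1),'w',o['grip_width'])
    return T
E
python3 - <<'E'
from h import *
snap('top')
print(quad('top','meter',.03)); print(quad('top','check_jig',.008))
c=np.array([ray('top',p,.008)[:2] for p in [(421,223),(488,233),(473,335),(405,324)]]); print(c.round(4))
print(to(.55,.222,.2,60))
E
```

```text
Traceback (most recent call last):
  File "h.py", line 22, in quad
    pts=np.array([ray(cam,(x,y),z,par)[:2] for x,y in zip(xs,ys)],np.float32)
                  ~~~^^^^^^^^^^^^^^^^^
  File "h.py", line 13, in ray
    K,c,r=par or P(cam)
                 ~^^^^^
  File "h.py", line 9, in P
    p=imaging.camera_params(cam); r=np.array(p['rotation'],float)
ValueError: time passes only in moves, steps and waits
```

```bash
sed -i 's/^    ys,xs=np.nonzero(m)/    par=par or P(cam); ys,xs=np.nonzero(m)/' h.py
python3 - <<'E'
from h import *
snap('top')
print(quad('top','meter',.03)); print(quad('top','check_jig',.008))
c=np.array([ray('top',p,.008)[:2] for p in [(421,223),(488,233),(473,335),(405,324)]]); print(c.round(4))
print(to(.55,.222,.2,60))
E
```

```text
(0.95, array([548.4, 214.1]), array([ 71.8, 118.9]), -23.2274169921875)
(0.8, array([ 554.6, -215.6]), array([119.3, 177.5]), -9.574111938476562)
[[ 0.6481 -0.1766]
 [ 0.6329 -0.2903]
 [ 0.4611 -0.2581]
 [ 0.4773 -0.1465]]
t 1.15 pos [ 0.2317 -0.5804  0.2225] tool y heading -68.24 shift tool mm [  22.6 -627.2 -593.1] rotvec deg [51.76  0.    0.  ] F [ 0.3 -0.4  0.4] w 0.0871898223668133
[[-2.14902420e-05  3.70763097e-01 -9.28727476e-01]
 [ 5.78087961e-05 -9.28727475e-01 -3.70763098e-01]
 [-9.99999998e-01 -6.16564060e-05 -1.47479007e-06]]
```

```bash
python3 -m inch '[[87,[-4,-31,-49],[0,0,0]],[87,[-4,-31,-49],[0,0,0]],[87,[-4,-31,-49],[0,0,0]],[87,[-4,-31,-49],[0,0,0]],[87,[-4,-31,-49],[-10,0,0]],[87,[-4,-38,-43],[-10,0,0]],[87,[-4,-44,-36],[-10,0,0]],[87,[-4,-49,-28],[-10,0,0]],[87,[0,0,0],[-10,0,0]],[87,[0,0,0],[-10,0,0]],[87,[0,0,0],[0,0,0]]]'
python3 - <<'E'
from h import *
par=P('wrist'); snap('wrist','w1'); print(par)
for t in ['check_jig','end_stop','side_stop','meter','meter_nose']:
    for d in imaging.tip_of('wrist',t)[:1]: print(t,round(d['confidence'],2),d['pixel'],ray('wrist',d['pixel'],.008 if 'stop' in t else 0,par).round(4))
print(quad('wrist','check_jig',.008,par)); print(quad('wrist','meter',.035,par))
to(.5,-.2,.25,0)
E
```

```text
time: 2.52
position: [0.3993, -0.1716, 0.2553]
tool_rot: [0.528, 0.468, -0.527, 0.474]
ft_force: [-0.7, 0.3, -0.0]
grip_width: 0.0873
(array([[371.64829954,   0.        , 325.44336501],
       [  0.        , 371.64829954, 240.99940432],
       [  0.        ,   0.        ,   1.        ]]), array([ 0.40799367, -0.08740258,  0.41779161]), array([[ 0.99366342, -0.10880531, -0.02818541],
       [-0.11217968, -0.94448125, -0.30882177],
       [ 0.00698086,  0.31002672, -0.95070221]]))
check_jig 0.64 [449.1, 223.0] [ 0.5471 -0.2175  0.    ]
end_stop 0.83 [506.7, 233.0] [ 0.6234 -0.2361  0.008 ]
side_stop 0.57 [458.4, 192.7] [ 0.5571 -0.1792  0.008 ]
(0.97, array([ 554.8, -217.7]), array([116.7, 176.8]), -9.685806274414062)Traceback (most recent call last):
  File "<stdin>", line 5, in <module>
  File "h.py", line 20, in quad
    d=imaging.cut_out(cam,target)[0]; m=d['pixels']
      ~~~~~~~~~~~~~~~~~~~~~~~~~~~^^^
IndexError: list index out of range
```

Run:
```python
from h import *
print(to(.545,.215,.2,65)); print(get_obs()['q'].round(2))
```

```text
t 2.925 pos [ 0.3994 -0.1722  0.255 ] tool y heading -6.4 shift tool mm [  53.7  101.2 -401.3] rotvec deg [-71.4    0.48  -0.15] F [ 0.3 -0.8  0.4] w 0.08699479486046059
[[ 0.0060485   0.99374032 -0.11155088]
 [-0.00563581 -0.11151727 -0.99374652]
 [-0.99996583  0.00663935  0.00492602]]
[-0.66  0.22  1.85 -0.    1.06 -0.55]
```

```bash
python3 -m inch '[[87,[4,13,-51],[0,0,0]],[87,[4,13,-51],[0,0,0]],[87,[4,13,-51],[0,0,0]],[87,[4,13,-51],[0,0,0]],[87,[8,13,-51],[0,0,0]],[87,[8,13,-51],[-10.2,0,0]],[87,[0,0,0],[-10.2,0,0]],[87,[0,0,0],[-10.2,0,0]],[87,[0,0,0],[-10.2,0,0]],[87,[0,0,0],[-10.2,0,0]],[87,[0,0,0],[-10.2,0,0]],[87,[0,0,0],[-10.2,0,0]]]'
python3 - <<'E'
from h import *
par=P('wrist'); snap('wrist','w2')
for t in ['meter','meter_nose']:
    for d in imaging.tip_of('wrist',t)[:1]: print(t,round(d['confidence'],2),d['pixel'],ray('wrist',d['pixel'],0,par).round(4))
d=imaging.cut_out('wrist','meter'); print(len(d), quad('wrist','meter',.035,par) if d else 0)
to(.545,.215,.2,65)
E
```

```text
time: 4.42
position: [0.5202, 0.1296, 0.2191]
tool_rot: [0.141, 0.689, -0.145, 0.696]
ft_force: [0.7, 0.1, -0.2]
grip_width: 0.0868
meter 0.96 [411.9, 199.2] [0.5507 0.2151 0.    ]
1 (0.98, array([549. , 212.9]), array([ 71.5, 122.1]), -22.8961181640625)
t 4.675 pos [0.5202 0.1296 0.2192] tool y heading 66.2 shift tool mm [ 18.8  88.2 -12. ] rotvec deg [1.2  0.67 0.21] F [-0.2  0.1 -0.3] w 0.08667434084456323
```

View pics/w2.png

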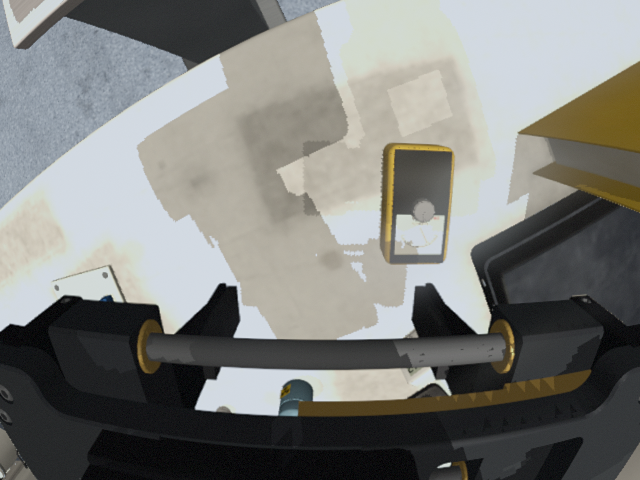

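The meter is at about (418,204) with its gauge end (418,240) facing the gripper. Its top corners are near (394,147), (454,149), (447,263) and (389,262).

Run:
```python
from h import *
par=P('wrist'); c=[ray('wrist',p,.04,par)[:2]*1000 for p in [(394,148),(454,149),(447,263),(389,262)]]
c=np.array(c);print(c.round(1),c.mean(0)); e=(c[2]+c[3]-c[0]-c[1])/2; print(e,np.degrees(np.arctan2(e[1],e[0])),np.linalg.norm(e),np.linalg.norm(c[1]-c[0]))
s=np.array(ray('wrist',(424,210),.056,par)); print('knob',s)
im=cv2.imread('pics/w2.png')[130:280,360:480]; cv2.imwrite('pics/w2c.png',cv2.resize(im,None,fx=4,fy=4,interpolation=2))
```

```text
[[488.1 211.4]
 [510.3 265.6]
 [617.2 221.7]
 [590.9 166.3]] [551.63006319 216.26232263]
[104.83607278 -44.54371292] -23.020113660025174 113.90673605115688 58.57715197011748
knob [0.54939857 0.2145564  0.056     ]
```

View pics/w2c.png

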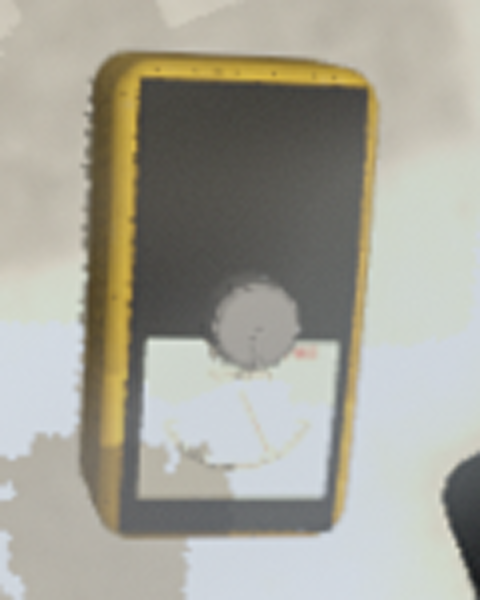

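```bash
python3 -c "
from h import *
to(.55,.2145,.1,67)"
```

```text
t 4.675 pos [0.5202 0.1296 0.2192] tool y heading 66.2 shift tool mm [118.8  90.2  -8.4] rotvec deg [-0.8   0.67  0.23] F [-0.2  0.1 -0.3] w 0.08667434084456323
```

```bash
python3 -m inch '[[87,[20,45,-4],[-0.8,0.7,0.2]],[87,[20,45,-4],[0,0,0]],[87,[40,0,0],[0,0,0]],[87,[40,0,0],[0,0,0]],[87,[0,0,0],[0,0,0]]]'
python3 - <<'E'
from h import *
par=P('wrist'); snap('wrist','w3')
for t in ['meter','meter_nose']:
    for d in imaging.tip_of('wrist',t)[:1]: print(t,round(d['confidence'],2),d['pixel'],ray('wrist',d['pixel'],0,par).round(4))
to(.55,.2145,.019,67)
E
```

```text
time: 5.3
position: [0.5527, 0.2179, 0.0972]
tool_rot: [0.146, 0.69, -0.145, 0.694]
ft_force: [-0.7, -0.4, 0.2]
grip_width: 0.0871
meter 0.67 [319.5, 239.7] [0.5497 0.2141 0.    ]
t 5.45 pos [0.5561 0.2183 0.1014] tool y heading 66.35 shift tool mm [82.3 -6.6 -5.1] rotvec deg [-0.65  0.68 -0.44] F [-0.2 -0.7  0.7] w 0.08693051499412081
```

View pics/w3.png

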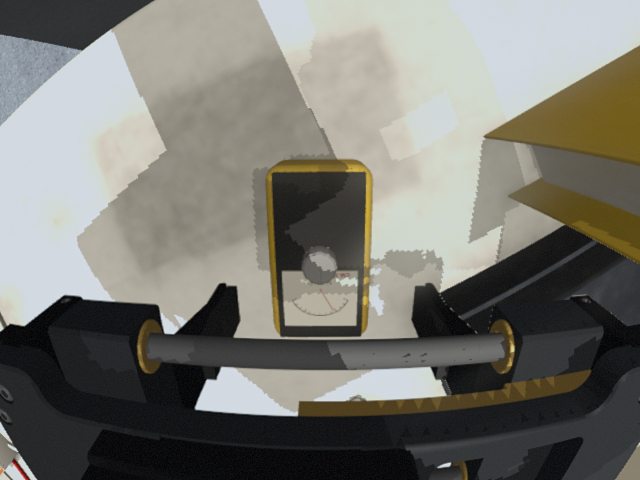

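The knob is at (320,265) and the finger midline is at column 326, so the meter is nearly centred and needs only a small correction. Next I descend and grip.

```bash
python3 -m inch '[[87,[20,-5,-5],[-0.6,0.7,-0.4]],[87,[20,0,0],[0,0,0]],[87,[20,0,0],[0,0,0]],[87,[15,0,0],[0,0,0]],[87,[0,0,0],[0,0,0]]]'
python3 -c "
from h import *
to(.55,.2145,.0195,67)"
```

```text
time: 6.08
position: [0.5524, 0.215, 0.0276]
tool_rot: [0.143, 0.69, -0.14, 0.695]
ft_force: [0.8, -0.1, -0.1]
grip_width: 0.0867
t 6.075 pos [0.5524 0.215  0.0276] tool y heading 66.89 shift tool mm [ 8.1 -1.5 -2.1] rotvec deg [-0.11  0.34 -0.28] F [ 0.8 -0.1 -0.1] w 0.08665697725931666
```

```bash
python3 -m inch '[[87,[8.5,-1.5,-2],[0,0.3,-0.3]],[87,[0,0,0],[0,0,0]],[60,[0,0,0],[0,0,0]],[60,[0,0,0],[0,0,0]],[60,[0,0,0],[0,0,0]],[60,[0,0,0],[0,0,0]],[60,[0,0,0],[0,0,0]]]' 35
python3 -c "
from h import *
to(.55,.2145,.0195,67)"
```

```text
time: 6.95
position: [0.5514, 0.2146, 0.0205]
tool_rot: [0.142, 0.691, -0.141, 0.694]
ft_force: [-0.6, 0.4, -0.7]
grip_width: 0.0658
t 6.95 pos [0.5514 0.2146 0.0205] tool y heading 66.9 shift tool mm [ 1.  -0.7 -1.2] rotvec deg [-0.1   0.21 -0.08] F [-0.6  0.4 -0.7] w 0.06583742584111248
```

```bash
python3 -m inch '[[60,[-35,0,0],[0,0,0]],[60,[-40,0,0],[0,0,0]],[60,[0,-46,17.5],[0,0,0]],[60,[0,-46,17.5],[0,0,0]],[60,[0,-46,17.5],[0,0,0]],[60,[0,-46,17.5],[0,0,0]],[60,[0,-46,17.5],[0,0,0]],[60,[0,-46,17.5],[0,0,0]],[60,[0,-46,17.5],[0,0,0]],[60,[0,-40,15],[-7,0,0]],[60,[0,0,0],[-6.5,0,0]],[60,[0,0,0],[0,0,0]]]'
python3 - <<'E'
from h import *
to(.533,-.230,.07,80.4); par=P('wrist'); snap('wrist','w4'); print(quad('wrist','check_jig',.008,par))
for t in ['end_stop','side_stop']:
    for d in imaging.tip_of('wrist',t)[:1]: print(t,round(d['confidence'],2),d['pixel'],ray('wrist',d['pixel'],.008,par).round(4))
E
```

```text
time: 8.45
position: [0.5291, -0.183, 0.0895]
tool_rot: [0.057, 0.709, -0.056, 0.701]
ft_force: [-0.3, 0.7, -4.8]
grip_width: 0.0658
t 8.45 pos [ 0.5291 -0.183   0.0895] tool y heading 80.85 shift tool mm [ 19.3 -45.8  11.6] rotvec deg [ 0.45 -0.67 -0.04] F [-0.3  0.7 -4.8] w 0.06580586087067593
(0.79, array([ 554.7, -219.7]), array([113.7, 176.2]), -9.861953735351562)
```

View pics/w4.png

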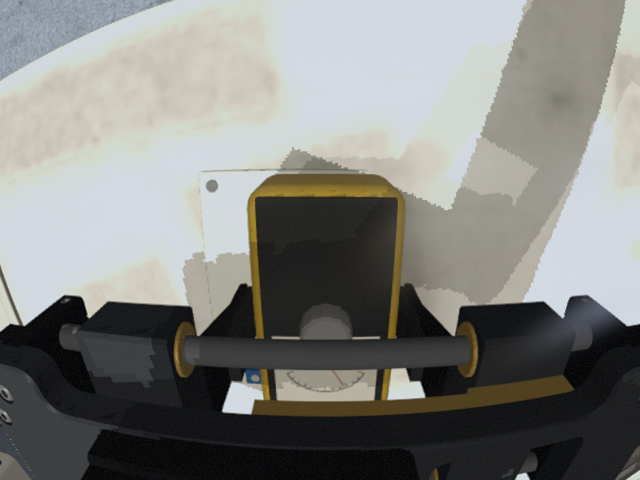

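The meter is held square in the jaws. The plate corner (201,171) is to its left and a bit of the blue side stop shows at (253,376). I move over the offset spot and lower.

```bash
python3 -m inch '[[60,[0,-23,6],[0.5,-0.7,0]],[60,[0,-23,6],[0,0,0]],[60,[19,0,0],[0,0,0]],[60,[15,0,0],[0,0,0]],[60,[10,0,0],[0,0,0]],[60,[0,0,0],[0,0,0]]]'
python3 - <<'E'
from h import *
to(.533,-.230,.0285,80.3)
E
```

```text
time: 9.4
position: [0.5369, -0.2354, 0.0449]
tool_rot: [0.058, 0.702, -0.06, 0.707]
ft_force: [-0.4, 0.2, -4.9]
grip_width: 0.0657
t 9.4 pos [ 0.5369 -0.2354  0.0449] tool y heading 80.43 shift tool mm [16.3  4.7 -4.8] rotvec deg [0.13 0.37 0.17] F [-0.4  0.2 -4.9] w 0.06574821611148589
```

```bash
python3 -m inch '[[60,[8,2,-4],[0.1,0.4,0.2]],[60,[4,2,0],[0,0,0]],[60,[2,0,0],[0,0,0]],[60,[1,0,0],[0,0,0]],[60,[0,0,0],[0,0,0]]]'
python3 - <<'E'
from h import *
to(.533,-.230,.0285,80.3)
E
```

```text
time: 10.02
position: [0.5343, -0.2304, 0.0299]
tool_rot: [0.059, 0.704, -0.059, 0.705]
ft_force: [-0.1, 0.2, -4.0]
grip_width: 0.0657
t 10.025 pos [ 0.5343 -0.2304  0.0299] tool y heading 80.4 shift tool mm [ 1.4  0.1 -1.4] rotvec deg [0.1  0.05 0.  ] F [-0.1  0.2 -4. ] w 0.06572726308094003
```

```bash
python3 -m inch '[[60,[1,0,0],[0,0,0]],[60,[0,0,0],[0,0,0]]]'; python3 -m inch '[[60,[1,0,0],[0,0,0]],[60,[0,0,0],[0,0,0]]]'; python3 -m inch '[[60,[1,0,0],[0,0,0]],[60,[0,0,0],[0,0,0]]]'
```

```text
time: 10.28
position: [0.5346, -0.2306, 0.0292]
tool_rot: [0.059, 0.704, -0.059, 0.705]
ft_force: [0.1, -1.3, -4.8]
grip_width: 0.0656
time: 10.52
position: [0.5349, -0.2308, 0.0287]
tool_rot: [0.059, 0.704, -0.06, 0.705]
ft_force: [0.1, -0.3, -5.1]
grip_width: 0.066
time: 10.78
position: [0.535, -0.2309, 0.0287]
tool_rot: [0.059, 0.704, -0.06, 0.706]
ft_force: [-0.3, 0.4, -4.3]
grip_width: 0.0659
```

```bash
python3 -m inch '[[60,[2,0,0],[0,0,0]],[60,[0,0,0],[0,0,0]]]'; python3 -m inch '[[60,[3,0,0],[0,0,0]]]';python3 -m inch '[[60,[0,0,0],[0,0,0]]]'
```

```text
time: 11.02
position: [0.5353, -0.2312, 0.0288]
tool_rot: [0.059, 0.703, -0.06, 0.706]
ft_force: [0.0, -0.3, -4.7]
grip_width: 0.0659
time: 11.15
position: [0.5355, -0.2313, 0.0284]
tool_rot: [0.059, 0.703, -0.06, 0.706]
ft_force: [-5.7, 2.3, 32.3]
grip_width: 0.066
time: 11.28
position: [0.5357, -0.2315, 0.0288]
tool_rot: [0.059, 0.703, -0.06, 0.706]
ft_force: [0.2, 0.8, -5.3]
grip_width: 0.0656
```

```bash
python3 -m inch '[[60,[0.5,4,4],[0,0,0]],[60,[0.5,4,4],[0,0,0]],[60,[0.5,4,4],[0,0,0]],[60,[0.5,0,0],[0,0,0]]]' 45
python3 -m inch '[[60,[0.5,2,0],[0,0,0]]]'; python3 -m inch '[[60,[0.5,2,0],[0,0,0]]]'; python3 -c "
from h import *
o=get_obs();print(o['moment'].round(2))
to(.556,-.2187,.0285,80.3)"
```

```text
time: 11.78
position: [0.5516, -0.2223, 0.0285]
tool_rot: [0.058, 0.702, -0.061, 0.707]
ft_force: [-1.1, 0.8, 7.2]
grip_width: 0.0655
time: 11.9
position: [0.5528, -0.2209, 0.0286]
tool_rot: [0.057, 0.702, -0.061, 0.707]
ft_force: [-0.0, -1.8, 5.0]
grip_width: 0.0656
time: 12.02
position: [0.554, -0.2197, 0.0286]
tool_rot: [0.056, 0.701, -0.061, 0.708]
ft_force: [-4.3, -6.1, 5.8]
grip_width: 0.0657
[-0.5   0.75  0.23]
t 12.025 pos [ 0.554  -0.2197  0.0286] tool y heading 80.52 shift tool mm [0.1 1.3 1.8] rotvec deg [0.22 0.56 0.36] F [-4.3 -6.1  5.8] w 0.06568708096847163
```

```bash
python3 -m inch '[[60,[0,0,0],[0,0.5,0.3]]]';python3 -m inch '[[60,[0.5,1.5,0],[0,0,0]]]'; python3 -c "
from h import *
o=get_obs();print(o['moment'].round(2))
to(.556,-.2187,.0285,80.3)"; python3 -m inch '[[60,[0.5,2,0],[0,0,0]]]'; python3 -c "
from h import *
o=get_obs();print(o['moment'].round(2))
T=to(.556,-.2187,.0285,80.3);print((T.T@o['ft_force']).round(1))"
```

```text
time: 12.15
position: [0.5541, -0.2198, 0.0285]
tool_rot: [0.058, 0.705, -0.059, 0.705]
ft_force: [-1.5, -0.9, -0.4]
grip_width: 0.0656
time: 12.28
position: [0.5547, -0.2198, 0.0285]
tool_rot: [0.056, 0.704, -0.059, 0.705]
ft_force: [-5.7, -6.6, 9.0]
grip_width: 0.0657
[-0.88  0.68 -0.01]
t 12.275 pos [ 0.5547 -0.2198  0.0285] tool y heading 80.62 shift tool mm [0.  1.3 1.1] rotvec deg [0.32 0.06 0.22] F [-5.7 -6.6  9. ] w 0.06566384721824292
time: 12.4
position: [0.555, -0.2198, 0.0287]
tool_rot: [0.055, 0.704, -0.06, 0.705]
ft_force: [-6.2, -7.5, 6.3]
grip_width: 0.066
[-0.94  0.74 -0.08]
t 12.4 pos [ 0.555  -0.2198  0.0287] tool y heading 80.67 shift tool mm [0.1 1.3 0.8] rotvec deg [0.37 0.09 0.39] F [-6.2 -7.5  6.3] w 0.06595184547107531
[-6.2 -8.4 -4.9]
```

```bash
cat > st.py <<'E'
from h import *
o=get_obs(); T=to(.556,-.2187,.0285,80.3); print('tool F',(T.T@o['ft_force']).round(1),'tool M',(T.T@o['moment']).round(2))
E
for i in 1 2; do python3 -m inch '[[60,[0.3,1.5,2],[0,0,0.3]]]' >/dev/null; python3 st.py; done; python3 -m inch '[[60,[0.3,2,4],[0,0,0]]]' >/dev/null; python3 st.py
```

```text
t 12.525 pos [ 0.557  -0.2202  0.0286] tool y heading 80.68 shift tool mm [ 0.1  1.4 -1.3] rotvec deg [0.38 0.1  0.21] F [-2.5 -4.9  1.8] w 0.06571004255673418
tool F [-1.7 -5.3 -1.6] tool M [ 0.05  0.27 -0.66]
t 12.65 pos [ 0.5573 -0.2202  0.0285] tool y heading 80.69 shift tool mm [-0.   1.3 -1.5] rotvec deg [ 0.39 -0.14 -0.01] F [-10.7  -5.7   9.4] w 0.06530950049956656
tool F [-9.4 -7.4 -9.6] tool M [ 0.3   1.31 -1.33]
t 12.775 pos [ 0.5573 -0.2202  0.0285] tool y heading 80.72 shift tool mm [-0.   1.2 -1.5] rotvec deg [ 0.42 -0.66  0.09] F [-16.7  -9.1  12.1] w 0.06556346560723815
tool F [-11.9 -11.7 -15.2] tool M [ 0.35  1.96 -1.63]
```

```bash
for i in 1 2; do python3 -m inch '[[60,[0.5,2.5,2.5],[1,-0.4,0]]]' >/dev/null; python3 st.py; done;  for i in 1 2 3; do python3 -m inch '[[60,[0.5,2.5,2.5],[-1,0,0]]]' >/dev/null; python3 st.py; done
python3 - <<'E'
from h import *
im=snap('top'); cv2.imwrite('pics/t2.png',cv2.resize(im[200:350,370:530,::-1],None,fx=4,fy=4,interpolation=2))
E
```

```text
t 12.9 pos [ 0.5571 -0.2203  0.0286] tool y heading 80.06 shift tool mm [ 0.1  1.4 -1.4] rotvec deg [-0.25 -0.58  0.34] F [-11.   -8.2   9.1] w 0.06571031341729576
tool F [ -8.9 -10.   -9.5] tool M [-1.14  1.03 -1.52]
t 13.025 pos [ 0.5569 -0.2207  0.0287] tool y heading 79.52 shift tool mm [ 0.2  1.8 -1.3] rotvec deg [-0.79 -0.52  0.64] F [-12.4  -8.7  10.5] w 0.06574045014661851
tool F [-10.3 -11.  -10.7] tool M [-1.26  1.31 -1.5 ]
t 13.15 pos [ 0.5572 -0.2202  0.0288] tool y heading 80.62 shift tool mm [ 0.3  1.2 -1.4] rotvec deg [ 0.31 -0.8   0.76] F [-9.2 -5.2  9. ] w 0.06534687257789547
tool F [-8.8 -6.7 -8.3] tool M [ 0.2   0.98 -0.94]
t 13.275 pos [ 0.5571 -0.2202  0.0289] tool y heading 81.49 shift tool mm [ 0.4  1.4 -1.3] rotvec deg [ 1.18 -1.11  0.89] F [-12.9 -10.8   8.9] w 0.0655920288166312
tool F [ -8.5 -12.7 -11.3] tool M [ 1.09  1.51 -1.83]
t 13.4 pos [ 0.5568 -0.2205  0.0289] tool y heading 82.29 shift tool mm [ 0.4  1.7 -1. ] rotvec deg [ 1.98 -1.44  1.01] F [-13.6 -11.   10.4] w 0.06535584320954423
tool F [ -9.8 -12.9 -12.3] tool M [ 1.13  1.46 -1.85]
```

View pics/t2.png

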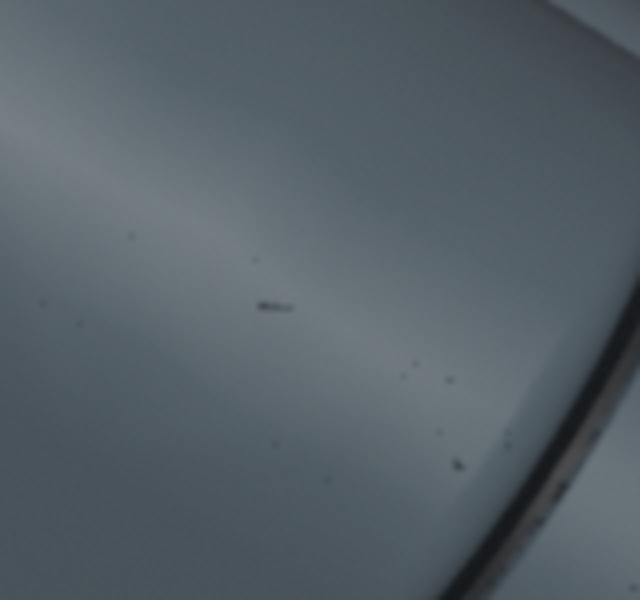

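The top camera only shows the arm here. The probe gave clear reaction moments either side of a heading of about 80.6°, where the monitor also sat deepest. I go back to that heading, level the tool and press.

```bash
python3 -m inch '[[60,[0,0,0],[1.7,-1.4,1.0]]]'>/dev/null; python3 st.py; python3 -m inch '[[60,[0.3,1,1],[0,0,0]]]' >/dev/null; python3 st.py;  python3 -m inch '[[60,[0.5,2.5,2.5],[0,0,0]]]' >/dev/null; python3 st.py
python3 - <<'E'
from h import *
snap('scene'); im=snap('scene'); cv2.imwrite('pics/s2.png',cv2.resize(im[230:370,350:510,::-1],None,fx=5,fy=4,interpolation=2)[:, :])
par=P('wrist'); im=snap('wrist'); cv2.imwrite('pics/w5.png',cv2.resize(im[150:430,150:450,::-1],None,fx=2,fy=2,interpolation=2))
E
```

```text
t 13.575 pos [ 0.5566 -0.2209  0.0286] tool y heading 80.49 shift tool mm [ 0.1  2.  -0.9] rotvec deg [ 0.19 -0.05 -0.03] F [ 1.  -0.3  0.9] w 0.06530265986544662
tool F [-0.9 -0.1  1. ] tool M [-0.03 -0.03  0.03]
t 13.7 pos [ 0.5571 -0.2206  0.0284] tool y heading 80.48 shift tool mm [-0.1  1.7 -1.4] rotvec deg [ 0.18 -0.12 -0.  ] F [-4.4 -2.4  8.4] w 0.06558333567675108
tool F [-8.4 -3.1 -3.9] tool M [-0.18  0.87 -0.99]
t 13.825 pos [ 0.5574 -0.2203  0.0284] tool y heading 80.77 shift tool mm [-0.1  1.3 -1.7] rotvec deg [ 0.47 -0.45  0.22] F [-14.2 -11.3  12.2] w 0.0653485905937302
tool F [-12.  -13.5 -12.3] tool M [-0.19  2.14 -2.09]
```

View pics/s2.png

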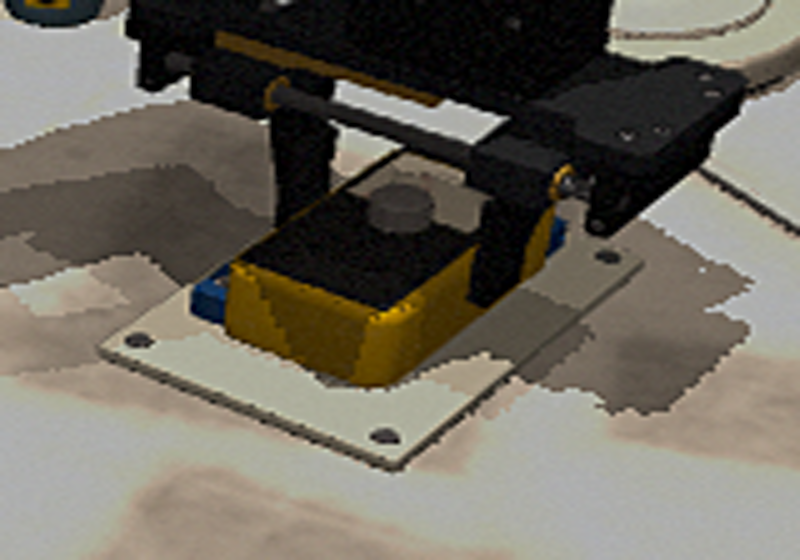

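View pics/w5.png

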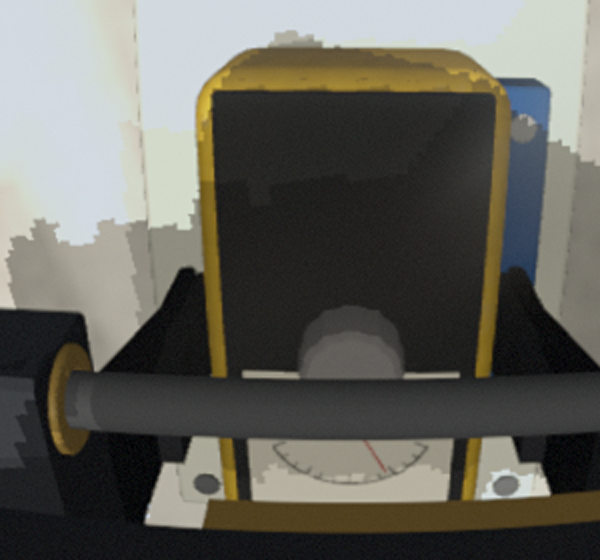

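The scene view shows the meter flat on the plate. In the wrist view its long edge lies along the blue side stop at (530,180). Now I press with the tool level and hold that target for over 2 s.

```bash
python3 -m inch '[[60,[0.3,2.5,2.5],[0.2,-0.6,0.4]],[60,[0.3,3,3],[0.1,-0.4,0.3]]]' >/dev/null
python3 - <<'E'
from h import *
import st
for k in range(5):
    for i in range(10): imaging.camera('wrist')
    o=get_obs();T=R.from_quat(o['tool_rot']).as_matrix();print(round(o['time'],2),o['position'].round(4),(T.T@o['ft_force']).round(1),(T.T@o['moment']).round(2))
to(.556,-.2187,.0285,80.3)
E
```

```text
t 14.225 pos [ 0.5575 -0.2202  0.0284] tool y heading 81.02 shift tool mm [-0.1  1.3 -1.7] rotvec deg [ 0.72 -0.19  0.01] F [-12.9 -13.2   9.2] w 0.06557928985801544
tool F [ -9.2 -15.  -10.7] tool M [ 0.28  2.16 -2.54]
14.72 [ 0.5575 -0.2202  0.0284] [ -9.  -13.1 -10.8] [ 0.04  1.99 -2.35]
15.22 [ 0.5575 -0.2202  0.0284] [ -8.2 -13.  -10. ] [ 0.05  2.   -2.35]
15.72 [ 0.5575 -0.2202  0.0284] [ -8.8 -12.8  -9.9] [ 0.04  1.97 -2.38]
16.23 [ 0.5575 -0.2202  0.0284] [ -8.2 -12.6 -10.7] [ 0.05  1.95 -2.39]
16.73 [ 0.5575 -0.2202  0.0284] [ -8.2 -12.6 -10.4] [ 0.04  2.   -2.38]
t 16.725 pos [ 0.5575 -0.2202  0.0284] tool y heading 80.99 shift tool mm [-0.1  1.3 -1.7] rotvec deg [ 0.69 -0.18  0.01] F [-12.2 -10.8   8.3] w 0.06577609804877774
```

```bash
python3 -c "
from h import *
print(robot.hand_in())"
```

```text
the job is handed in; nothing more can be done
None
```

The monitor is set flat on the jig plate with its display end towards the end stop, pressed into the corner against both blue stops. I handed in at about 17 s with it still gripped and pressed.

- **Press:** before hand-in it was held for 2.5 s at a fixed target. The push stayed at about 13 N on the side stop, 10 N on the end stop and 8 N down on the plate. The pose did not change to within 0.1 mm. The moment about the vertical was about 0.04 N m, which is consistent with square seating on both stops.
- **Views:** the scene and wrist pictures showed it flat and parallel along the side stop. The arm hid the jig from the top camera and the gripper hid the end-stop contact, so that contact is shown by force alone.
- **Heading:** the tool ended at about 81.0°, while the camera put the jig at about 80.3°. I put this down to calibration error or a small turn in the grip, because the moments pointed to flush contact.
- **Other objects:** the arm's path stayed clear of the lead pot, vial and timer. I did not check their positions again at the end.

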